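Clip the pin clamp, line up the quarter-turn and hold the instrument cover shut

TASK

Get the access cover of the bench instrument ready to be screwed down. First push the sprung hinged clamp at the back down until it snaps onto the cover's hinge pin and stays there by itself; then turn the wing fastener on the cover until the wing lines up with the engraved index lines, so that its cross bar faces the slot. Then press the cover fully home against the frame, wing still lined up, and finish while holding it pressed there; leave the other things on the desk alone.

Things in the scene. Friction and masses are not known exactly. Their poses are not given: they have to be found in the camera images.
- unit: The instrument: a low grey box, 210 (its x) x 160 (y) x 64 mm, fixed to the desk. Origin: centre of its underside; x points from fastener to clamp, z up. Its top is a frame (64 mm high) round an opening, x -97 to +50, y -70 to +70 mm, with an aluminium cover plate 117 x 136 x 6 mm (x -95 to +22 mm) that swings on a steel pin along y.
- pin_mid (a point): Middle of the cover's hinge pin (8 mm diameter, along the unit's y), at unit x +40, z 70 mm; here the clamp clips on.
- clamp (a joint): Sprung hinged clamp: steel strip 18 wide, 70 mm long, hooked jaw below, hinged about unit y at unit x +85, z 78 mm, pointing to unit -x. rad: 0 = level over the pin (rigid stop), 0.8 = open, raised 46 degrees, where its spring rests it. Pushed straight down above the pin (about 4 to 8 N) until nearly 0, its jaw snaps under the pin and it then rests at about 0.04 by itself; short of that it springs open.
- clamp_press (a point): Point on the clamp's upper face, 45 mm from its hinge, which lies straight above the pin when the clamp is clipped (then at unit x +40, z about 81 mm). Turns with the clamp.
- cover (a joint): Cover angle about its pin, rad: 0 = home, flush with the frame; 0.09 = standing proud on its sprung seal (front edge 12 mm up). Pressing it home at the fastener takes about 8 N; it rises again when let go. With the wing more than about 0.17 rad off line the cross bar under it strikes the slotted plate and the cover stops at about 0.045.
- wing (a joint): Quarter-turn fastener's angle about the cover's normal, rad, counter-clockwise from above: 0 = wing along the unit's x axis, over the index lines, cross bar in line with the slot. Stops at -0.4 and 1.6; stays where it is left (friction 0.04 N m). Starts at 0.7 to 1.4: turn it clockwise.
- wing_top (a point): Centre of the top of the fastener's wing, on its axis, at unit x -70, y 0; x axis along the wing. The wing is a steel bar 34 mm long, 9 mm thick, 22 mm high, on a disc of 22 mm diameter and 4 mm height: the cover's top face is 26 mm below this point. It is 90 mm above the desk with the cover home, about 100 mm with the cover proud.
- forceps: Steel forceps, 135 x 24 x 10 mm, lying beside the unit at its -y side: leave alone. Origin: centre of underside.
- pen: White pen, 145 mm long, lying beside the unit at its +y side: leave alone. Origin: centre of underside.
- timer: White bench timer, 41 x 66 x 67 mm, standing at the right: leave alone. Origin: centre of underside.

How it is judged:
On the way, in this order (a step that is already met when the one before it is completed fails the run):
1. the clamp is clipped onto the pin and stays there untouched (value of joint clamp below 0.1 rad and contact force between each of the arm, the fingers and unit below 0.3 N), for 0.2 s.
2. the wing is turned in line with the index lines, the clamp still on (value of joint wing between -0.2 and 0.2 rad and value of joint clamp below 0.1 rad), for 0.1 s.
At the end, for the whole second after the job is handed in: The clamp is clipped on the pin (below 0.1 rad), the wing is within 0.2 rad of the index lines, and the cover is home (below 0.02 rad, 2.5 mm at its front edge), pressed there by the robot (more than 3 N), through the last second (all of step 2 and value of joint cover below 0.02 rad and contact force between any of the fingers, the arm and unit above 3 N); the arm keeps its last pose, push and grip.
It fails at once if a thing lying on the desk is pushed more than 30 mm (distance of any of forceps, pen, timer from where it was at the start of the episode above 0.03 m).
It also fails if it takes over 50 s, if anything falls off the work surface, if the arm or the gripper's body presses on something with over 40 N, if the wrist force passes 120 N, or if a joint passes its speed limit or range.

ROBOT

A 7-joint arm with a two-finger parallel gripper is mounted at the origin on a cart in front of the work surface, level with it; the furniture and walls round the work are solid. World frame = base frame: x ahead of the robot, y to its left, z up, the work surface at z = 0. Lengths are in m, angles in rad, forces in N, time in s.
With the tool pointing down it reaches from about 0.4 to 0.85 m from the base axis. Payload 10.4 kg.
Tool frame: the origin (TCP) lies midway between the tips of the shut fingers; the grasp point (between the pads) lies 19 mm behind it; z points along the fingers, y is the direction in which the jaws open and shut (so a half turn about z gives the same grasp; the last joint's range is limited). The gripper opens to 87 mm and grips with 3 to 60 N. Pads are 19 mm wide; open, the fingers measure 117 mm over their backs; the gripper's body (75 mm by 190 mm) begins 51 mm behind the grasp point.
Start: joints at [1.16, 0.332, -0.065, 1.46, 0.022, 1.35, -0.088], TCP at [0.236, -0.579, 0.223] pointing down, gripper open.
Joint ranges: [-2.6, 2.6], [-0.5, 2.12], [-1.47, 1.34], [0.16, 2.42], [-1.27, 4.41], [0.06, 2.06], [-2.6, 2.6]. Speed limits (rad/s): [2.22, 2.22, 2.79, 2.79, 3.14, 3.14, 3.14].

INTERFACE

Orientations are given as a unit quaternion [x, y, z, w].
In Python, from bench import r gives the robot as it stands.
- The arm moves only by the tool step_arm, never from a script. Its argument "increments" is a list of rows, each a list of 2 entries, a list of its own where there are three numbers: the shift along the tool's x, y, z in m, then the turn, a rotation vector about the tool's x, y, z in rad. A call has 1 to 5 rows; each row is the pose to reach, as a shift and turn from the pose measured when the call began, along the tool's axes at that moment; what a row does not reach only later rows make up. A row lasts 1/10 s, in which the tool goes at most 50 mm and 8.59 degrees, less where a joint would pass 70% of its speed; a pose out of reach is approached as far as the arm can. A call with a gripper value outside its range is refused whole. "hand" is the closure, from -1 (fully open) to 1 (shut), so that 0 is half open, set as the call begins (left out, the last holds). The fingers move at their own pace and stop on an object; "grip_force" is the grip in N (left out, the last holds). Time passes only in rows, so rows that repeat a pose let the fingers close. It gives the time, the measured TCP pose, the force and the opening at its end, in the units of the state.
- r.read_state(): the state, without advancing time (a new reading comes with each control period).
- r.camera(name): name is "scene" or "top" or "wrist"; returns a dict with "pixels" (400x640x3 uint8, blue, green, red), "camera_matrix" (3x3 intrinsics, pixels), "extrinsics" (4x4, takes a point from camera to world coordinates). Camera axes: x right, y up, looking along -z (the intrinsics and any distortion apply to the point x, -y, -z); pixel columns grow to the right and rows downward; lengths in m; the calibration is good to about 2 mm. A picture is of the moment at which its call begins. There is no depth.
- r.close_job(): hands the job in, once; it reports no verdict.
The state is a dict: "time": time; "joint_positions": joint angles; "joint_vel": joint speeds; "joint_torque": joint torques, N m; "ee_pos": TCP position; "eef_rot": TCP orientation; "ft_force": force on the tool from outside, world axes, zero at the start; "torque": the same for the moment, N m; "width": finger opening in m.
Only numpy, scipy, OpenCV 4.12 (cv2) and the standard library are available. Lean on these libraries where they do the work, as an engineer would, in place of code of your own. Each camera call takes 0.05 s, during which the arm holds its last target.

## Working session

There is one attempt and no reset: what is moved stays moved. The work goes in short steps, Python scripts to look and compute and a tool call to move; the robot and the scene stay as the last step left them, time stands still between calls to the robot, and variables do not carry over. Pictures are saved under pics/ and viewed, and the job is handed in when it is done.

Besides the shell and the picture viewer there is one more tool, called by a JSON object that holds its "fn" and its "kwargs". step_arm: Moves the arm, as the interface text tells. Its arguments: {"type":"object","properties":{"increments":{"type":"array"},"hand":{"type":"number"},"grip_force":{"type":"number"}},"required":["increments"]}

```bash
ls; mkdir -p pics; python3 - <<'E'
from bench import r
import cv2,numpy as np
s=r.read_state()
for k,v in s.items(): print(k,np.round(v,3))
for n in ["scene","top","wrist"]:
    c=r.camera(n); cv2.imwrite(f"pics/{n}0.png",c["pixels"]); print(n,np.round(c["camera_matrix"],1).tolist(),np.round(c["extrinsics"],3).tolist(),c.keys())
E
```

```text
pics
time 0.0
joint_positions [ 1.16   0.333 -0.065  1.461  0.022  1.35  -0.088]
joint_vel [ 0.002 -0.     0.    -0.001 -0.002 -0.001 -0.001]
joint_torque [-0.0000e+00 -6.2325e+01  2.4000e-02 -3.8988e+01 -6.1000e-02  4.0000e-02
  0.0000e+00]
ee_pos [ 0.236 -0.578  0.222]
eef_rot [ 0.981  0.193 -0.    -0.001]
ft_force [ 0.214  0.2   -0.492]
torque [ 0.022  0.017 -0.037]
width 0.087
scene [[445.6, 0.0, 317.2], [0.0, 445.6, 205.6], [0.0, 0.0, 1.0]] [[0.86, 0.188, -0.474, 0.048], [-0.509, 0.33, -0.795, -0.858], [0.007, 0.925, 0.38, 0.471], [0.0, 0.0, 0.0, 1.0]] dict_keys(['pixels', 'camera_matrix', 'extrinsics'])
top [[439.9, 0.0, 332.8], [0.0, 439.9, 200.6], [0.0, 0.0, 1.0]] [[-0.089, 0.971, -0.223, 0.304], [-0.996, -0.088, 0.015, -0.053], [-0.005, 0.224, 0.975, 1.059], [0.0, 0.0, 0.0, 1.0]] dict_keys(['pixels', 'camera_matrix', 'extrinsics'])
wrist [[341.8, 0.0, 320.3], [0.0, 341.8, 204.5], [0.0, 0.0, 1.0]] [[0.378, 0.898, 0.224, 0.296], [-0.926, 0.367, 0.09, -0.555], [-0.001, -0.241, 0.97, 0.384], [0.0, 0.0, 0.0, 1.0]] dict_keys(['pixels', 'camera_matrix', 'extrinsics'])
```

View pics/scene0.png

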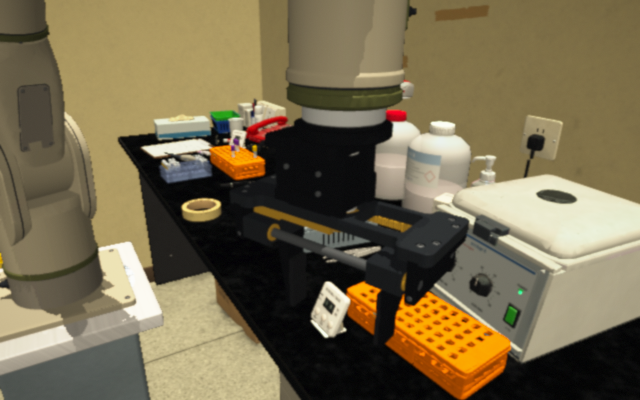

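View pics/top0.png

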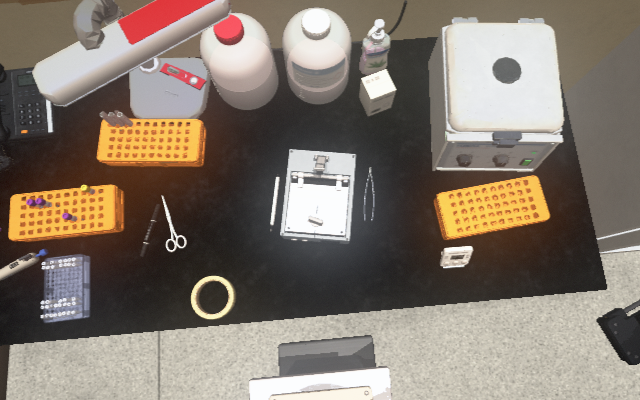

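View pics/wrist0.png

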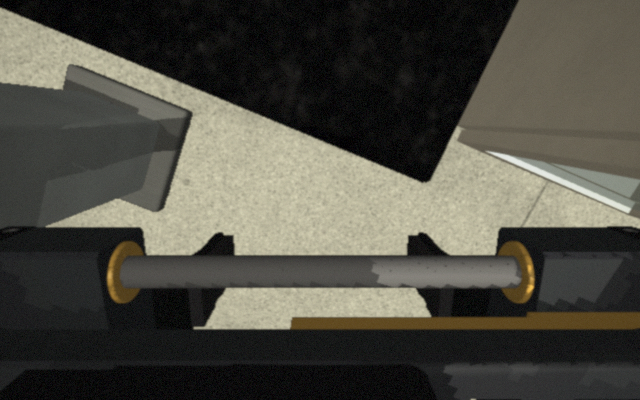

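The top view shows the unit at about cols 280–355, rows 150–242, with the clamp at (320,160) and the wing at (315,218). The pen is at (276,205), the forceps at (369,195) and the timer at (457,257). I'll zoom in next.

```bash
cat > h.py <<'E'
import numpy as np,cv2
from scipy.spatial.transform import Rotation as R
def ray(c,u,v):
    K=c["camera_matrix"];E=c["extrinsics"]
    d=np.array([(u-K[0,2])/K[0,0],-(v-K[1,2])/K[1,1],-1.])
    return E[:3,3],E[:3,:3]@d
def plane(c,u,v,z):
    o,d=ray(c,u,v); return o+d*(z-o[2])/d[2]
def proj(c,p):
    E=c["extrinsics"];q=E[:3,:3].T@(np.asarray(p)-E[:3,3]);K=c["camera_matrix"]
    return K[0,0]*q[0]/-q[2]+K[0,2],K[1,1]*-q[1]/-q[2]+K[1,2]
def tri(l):
    A=np.zeros((3,3));b=np.zeros(3)
    for c,u,v in l:
        o,d=ray(c,u,v);d=d/np.linalg.norm(d);P=np.eye(3)-np.outer(d,d);A+=P;b+=P@o
    p=np.linalg.solve(A,b)
    return p,[np.hypot(*(np.array(proj(c,p))-(u,v))) for c,u,v in l]
E
python3 - <<'E'
from bench import r
from h import *
import pickle
c=r.camera("top");pickle.dump(c,open("top0.pkl","wb"))
im=c["pixels"][140:255,260:390];cv2.imwrite("pics/topz.png",cv2.resize(im,None,fx=5.2,fy=5.2,interpolation=cv2.INTER_CUBIC))
for n,u,v in [("tl",288,150),("tr",354,152),("bl",281,240),("br",351,242)]: print(n,plane(c,u,v,.064).round(3))
print(c["extrinsics"][:3,3])
E
```

```text
tl [0.665 0.027 0.064]
tr [ 0.645 -0.129  0.064]
bl [0.451 0.057 0.064]
br [ 0.432 -0.101  0.064]
[ 0.30391019 -0.05317785  1.05869615]
```

View pics/topz.png

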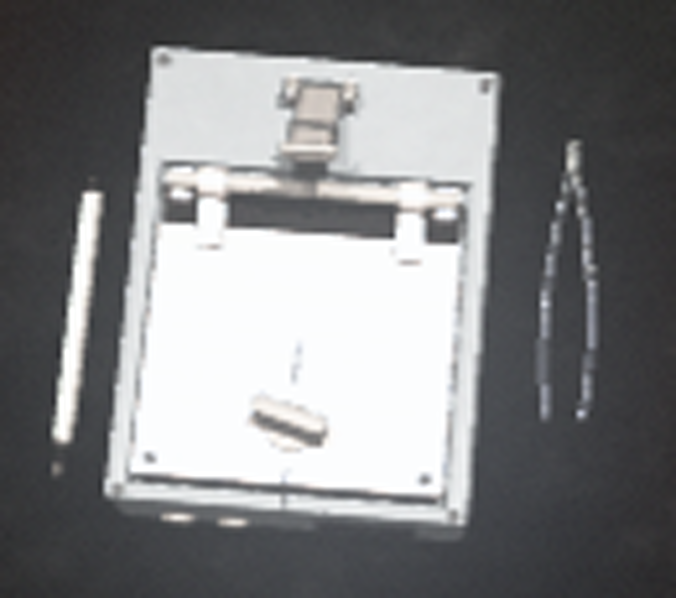

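```bash
python3 - <<'E'
from h import *
import pickle
c=pickle.load(open("top0.pkl","rb"))
z=lambda u,v,h:plane(c,260+u/5.2-.4,140+v/5.2-.4,h)
P=[z(153,48,.064),z(498,74,.064),z(107,495,.064),z(468,523,.064)]
for p in P: print(p.round(4))
m=np.mean(P,axis=0);print(m)
d=P[0]+P[1]-P[2]-P[3];e=P[0]+P[2]-P[1]-P[3];print(np.arctan2(d[1],d[0]),np.arctan2(-e[0],e[1]),np.linalg.norm(d)/2,np.linalg.norm(e)/2)
a=z(250,400,.1);b=z(327,425,.1);print("wing",(a+b)/2,np.arctan2(*(a-b)[1::-1]))
E
```

```text
[0.6675 0.0243 0.064 ]
[ 0.6406 -0.132   0.064 ]
[0.463  0.0583 0.064 ]
[ 0.4365 -0.0982  0.064 ]
[ 0.55191999 -0.03689333  0.064     ]
-0.16444545781819017 -0.16918597059864207 0.207133011511696 0.15866902017756992
wing [ 0.48567632 -0.0249998   0.1       ] 1.1627470898199943
```

{"fn": "step_arm", "kwargs": {"increments": [[[0,0,-0.04],[0,0,0]],[[0.03,-0.03,-0.058],[0,0,0.05]],[[0.066,-0.06,-0.058],[0,0,0.1]],[[0.1,-0.09,-0.058],[0,0,0.15]],[[0.135,-0.12,-0.058],[0,0,0.2]]], "hand": 1}}

```text
time: 0.7
ee_pos: [0.3163, -0.4146, 0.2802]
eef_rot: [0.996, 0.093, -0.0, -0.0]
ft_force: [1.2, 0.0, 0.7]
width: 0.0549
```

```bash
cat >> h.py <<'E'
def goto(r,p,yaw,show=True):
    """tool shift and turn for a target TCP, pointing down, tool x at yaw"""
    s=r.read_state();T=R.from_quat(s["eef_rot"])
    G=R.from_matrix(np.array([[np.cos(yaw),np.sin(yaw),0],[np.sin(yaw),-np.cos(yaw),0],[0,0,-1.]]))
    d=T.inv().apply(np.asarray(p)-s["ee_pos"]);w=(T.inv()*G).as_rotvec()
    print("t",round(s["time"],2),"p",np.round(s["ee_pos"],4),"F",np.round(s["ft_force"],2),"w",round(s["width"],4),"q",np.round(s["joint_positions"],2))
    print("shift",d.round(4),"turn",w.round(3))
E
python3 -c "
from bench import r
from h import *
goto(r,[.5,-.03,.28],-.166)"
```

```text
t 0.7 p [ 0.3163 -0.4146  0.2802] F [1.19 0.   0.73] w 0.0549 q [ 0.98  0.09 -0.16  1.63  0.01  1.42 -0.57]
shift [ 2.515e-01 -3.441e-01  3.000e-04] turn [-0.     0.     0.352]
```

{"fn": "step_arm", "kwargs": {"increments": [[[0.029,-0.04,0],[0,0,0.06]],[[0.058,-0.08,0],[0,0,0.12]],[[0.087,-0.12,0],[0,0,0.18]],[[0.116,-0.16,0],[0,0,0.24]],[[0.145,-0.198,0],[0,0,0.3]]]}}

```text
time: 1.2
ee_pos: [0.4227, -0.1911, 0.2804]
eef_rot: [0.998, -0.058, -0.0, 0.0]
ft_force: [0.6, -0.0, 0.3]
width: 0.015
```

```bash
python3 -c "
from bench import r
from h import *
goto(r,[.5,-.03,.28],-.166)"
```

```text
t 1.2 p [ 0.4227 -0.1911  0.2804] F [ 0.56 -0.02  0.32] w 0.015 q [ 0.74 -0.03 -0.4   1.75 -0.01  1.42 -1.35]
shift [ 0.058  -0.1691  0.0004] turn [0.    0.    0.049]
```

{"fn": "step_arm", "kwargs": {"increments": [[[0.014,-0.042,0],[0,0,0.02]],[[0.028,-0.084,0],[0,0,0.04]],[[0.042,-0.126,0],[0,0,0.05]],[[0.058,-0.169,0],[0,0,0.05]],[[0.058,-0.169,0],[0,0,0.05]]]}}

```text
time: 1.7
ee_pos: [0.5013, -0.0234, 0.2804]
eef_rot: [0.997, -0.079, 0.0, -0.001]
ft_force: [-0.7, -0.5, -0.2]
width: 0.0005
```

```bash
python3 - <<'E'
from bench import r
from h import *
import pickle
goto(r,[.5,-.03,.28],-.166)
for n in ["wrist","scene"]:
    c=r.camera(n);pickle.dump(c,open(n+"1.pkl","wb"));cv2.imwrite(f"pics/{n}1.png",c["pixels"])
E
```

```text
t 1.7 p [ 0.5013 -0.0234  0.2804] F [-0.74 -0.54 -0.22] w 0.0005 q [ 0.54  0.07 -0.6   1.66  0.04  1.42 -1.8 ]
shift [-0.0002  0.0067  0.0004] turn [-0.003 -0.     0.008]
```

View pics/wrist1.png

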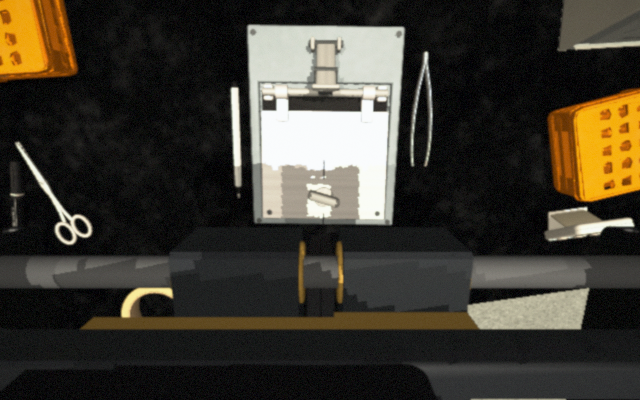

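View pics/scene1.png

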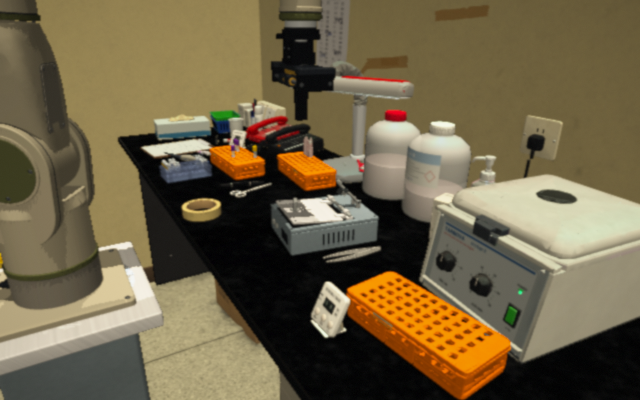

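The wrist view shows the unit at cols 248–405, rows 26–225. The clamp is at (325,62), the pin at row ~92 and the wing at (323,197). In the scene view the unit is at (325,215). Next I'll zoom both for pixel positions.

```bash
python3 - <<'E'
from h import *
import pickle
c=pickle.load(open("wrist1.pkl","rb"))
cv2.imwrite("pics/w1z.png",cv2.resize(c["pixels"][15:155,240:415],None,fx=4,fy=4,interpolation=cv2.INTER_CUBIC))
cv2.imwrite("pics/w1y.png",cv2.resize(c["pixels"][140:235,240:415],None,fx=4,fy=4,interpolation=cv2.INTER_CUBIC))
c=pickle.load(open("scene1.pkl","rb"))
cv2.imwrite("pics/s1z.png",cv2.resize(c["pixels"][170:265,260:395],None,fx=5,fy=5,interpolation=cv2.INTER_CUBIC))
E
```

```text
(no output)
```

View pics/w1z.png

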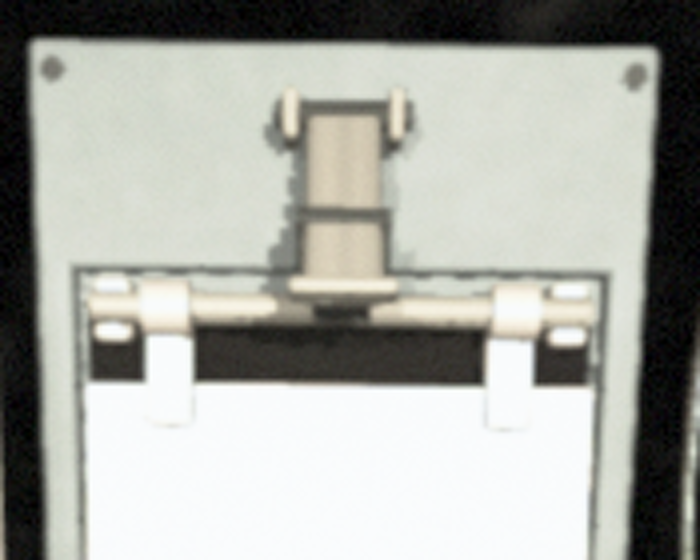

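View pics/w1y.png

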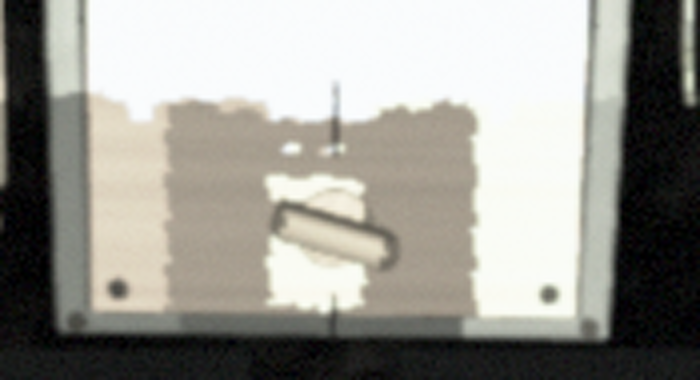

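View pics/s1z.png

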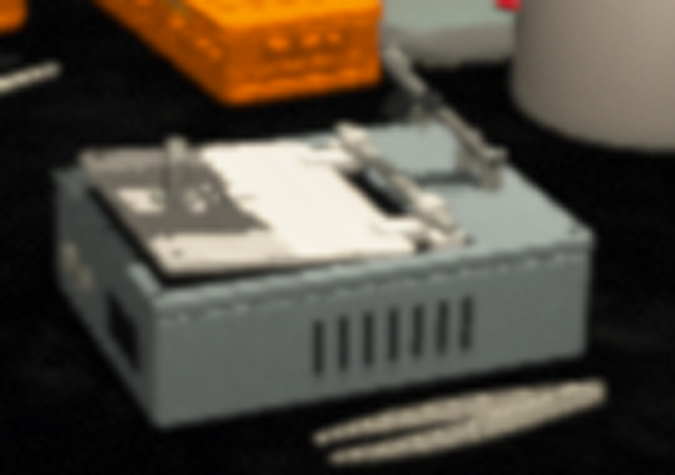

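```bash
python3 - <<'E'
from h import *
import pickle
t=pickle.load(open("top0.pkl","rb"));w=pickle.load(open("wrist1.pkl","rb"));s=pickle.load(open("scene1.pkl","rb"))
T=lambda u,v:(t,260+u/5.2-.4,140+v/5.2-.4)
W=lambda u,v:(w,240+u/4-.375,15+v/4-.375)
Y=lambda u,v:(w,240+u/4-.375,140+v/4-.375)
S=lambda u,v:(s,260+u/5-.4,170+v/5-.4)
C=[W(30,40),W(657,48),Y(60,335),Y(607,340)]
P=[plane(*a,.064) for a in C]
m=np.mean(P,axis=0);d=P[0]+P[1]-P[2]-P[3];e=P[0]+P[2]-P[1]-P[3];print("wrist",m.round(4),np.arctan2(d[1],d[0]),np.arctan2(-e[0],e[1]),np.linalg.norm(d)/2,np.linalg.norm(e)/2)
a,b=plane(*Y(273,215),.1),plane(*Y(394,248),.1);print("wing",(a+b)/2,np.arctan2(*(a-b)[1::-1]))
print("wing tri",tri([Y(334,230),S(175,145),T(289,412)]), tri([Y(334,230),S(175,145)]),tri([T(289,412),S(175,145)]))
print("corner TR",tri([C[1],S(592,238),T(498,74)]))
print("corner BR",tri([C[3],S(160,300),T(468,523)]))
print("pin mid plane", plane(*W(342,306),.072))
print("clamp tip L",tri([W(290,285),S(390,48),T(280,155)]),tri([W(290,285),S(390,48)]))
E
```

```text
wrist [ 0.5522 -0.0366  0.064 ] -0.1686506612608345 -0.1689232450632795 0.20953267274888177 0.15841249118428963
wing [ 0.48803619 -0.02508475  0.1       ] 1.1404648290359265
wing tri (array([ 0.48647563, -0.02477994,  0.1008115 ]), [np.float64(2.0751660808943306), np.float64(0.7591042363371885), np.float64(0.4055724801453233)]) (array([ 0.48699335, -0.02427577,  0.10082928]), [np.float64(1.8050016930063448), np.float64(0.8174870597452564)]) (array([ 0.48504007, -0.02511887,  0.10199481]), [np.float64(0.2163422623955569), np.float64(0.21113318493811611)])
corner TR (array([ 0.64163685, -0.13230403,  0.06267663]), [np.float64(0.7596442921290636), np.float64(0.059446986831507405), np.float64(0.2308543703584298)])
corner BR (array([ 0.43684408, -0.09777468,  0.0655733 ]), [np.float64(0.9374464559717036), np.float64(0.6027015268023276), np.float64(0.2903634477156779)])
pin mid plane [ 0.59266261 -0.04391272  0.072     ]
clamp tip L (array([ 0.59320582, -0.03204677,  0.13136203]), [np.float64(1.3096200200868728), np.float64(0.7779565530188124), np.float64(1.2829299258335403)]) (array([ 0.59455289, -0.03234268,  0.13191935]), [np.float64(0.4677462260261988), np.float64(0.16465746515568117)])
```

```bash
python3 -c "
from bench import r
from h import *
goto(r,[.6062,-.0462,.145],-.168)"
```

```text
t 1.8 p [ 0.5001 -0.0291  0.2801] F [ 0.28 -0.87 -0.92] w 0.0006 q [ 0.54  0.07 -0.59  1.66  0.04  1.42 -1.8 ]
shift [ 0.1076 -0.0005  0.1351] turn [-0.     0.001  0.004]
```

{"fn": "step_arm", "kwargs": {"increments": [[[0.036,0,0.02],[0,0,0]],[[0.072,0,0.04],[0,0,0.004]],[[0.1076,0,0.07],[0,0,0.004]],[[0.1076,-0.0005,0.1],[0,0,0.004]],[[0.1076,-0.0005,0.13],[0,0,0.004]]]}}

```text
time: 2.3
ee_pos: [0.6062, -0.0482, 0.1479]
eef_rot: [0.996, -0.085, -0.001, 0.0]
ft_force: [0.8, 0.3, 0.1]
width: 0.0004
```

```bash
python3 - <<'E'
from bench import r
from h import *
for i in range(2):
    c=r.camera(["wrist","scene"][i]);im=c["pixels"]
    cv2.imwrite(f"pics/a{i}.png",im if i==0 else cv2.resize(im[100:265,240:440],None,fx=3.5,fy=3.5))
goto(r,[.6062,-.0462,.145],-.168)
E
```

```text
t 2.4 p [ 0.6034 -0.0482  0.1456] F [-0.68  0.21 -0.39] w 0.0008 q [ 0.45  0.41 -0.57  1.58  0.23  1.23 -1.9 ]
shift [ 0.0024 -0.0024  0.0006] turn [ 0.001  0.008 -0.002]
```

View pics/a1.png

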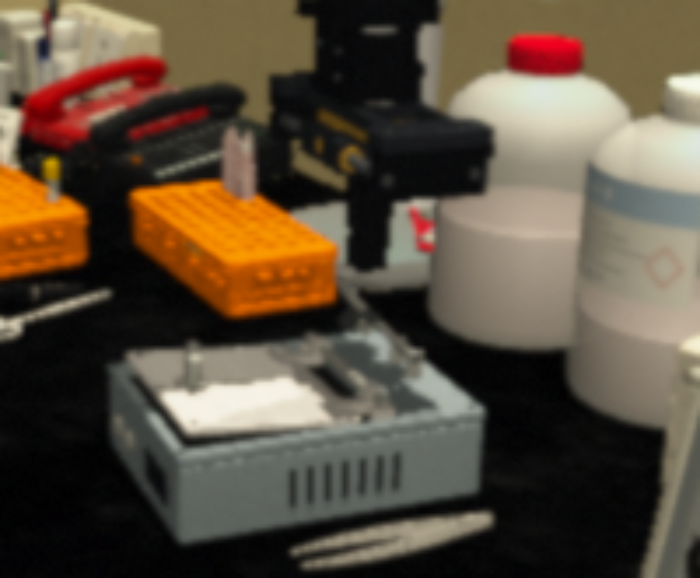

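The fingers at zoom (367,250) hang just above the clamp's raised tip at (350,290). I'll lower them in stages and watch the force.

{"fn": "step_arm", "kwargs": {"increments": [[[0.002,-0.002,0.008],[0,0.008,0]],[[0.002,-0.002,0.016],[0,0.008,0]],[[0.001,-0.002,0.024],[0,0.008,0]],[[0.0,-0.002,0.032],[0,0.008,0]],[[-0.001,-0.002,0.04],[0,0.008,0]]]}}

```text
time: 2.9
ee_pos: [0.6026, -0.0461, 0.1056]
eef_rot: [0.996, -0.085, 0.0, 0.001]
ft_force: [0.3, -0.2, 1.6]
width: 0.0001
```

```bash
python3 - <<'E'
from bench import r
from h import *
goto(r,[.6003,-.0452,.079],-.168)
c=r.camera("scene");im=c["pixels"]
cv2.imwrite(f"pics/b1.png",cv2.resize(im[150:265,260:400],None,fx=5,fy=5))
E
```

```text
t 2.9 p [ 0.6026 -0.0461  0.1056] F [ 0.31 -0.18  1.63] w 0.0001 q [ 0.45  0.44 -0.56  1.63  0.25  1.15 -1.92]
shift [-0.0024 -0.0005  0.0266] turn [ 0.001 -0.001 -0.002]
```

View pics/b1.png

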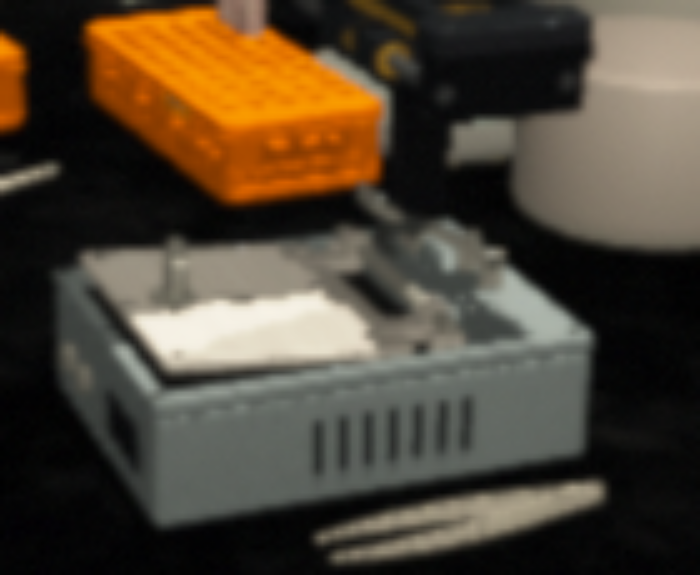

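The clamp is following down, with its tip at zoom (365,192) under the fingers, so I'll continue.

{"fn": "step_arm", "kwargs": {"increments": [[[0,0,0.006],[0,0,0]],[[-0.001,0,0.012],[0,0,0]],[[-0.002,0,0.017],[0,0,0]],[[-0.0024,0,0.021],[0,0,0]],[[-0.0024,0,0.0235],[0,0,0]]]}}

```text
time: 3.45
ee_pos: [0.599, -0.0456, 0.0804]
eef_rot: [0.996, -0.085, -0.001, 0.001]
ft_force: [-8.7, 0.0, 19.8]
width: 0.0003
```

```bash
python3 - <<'E'
from bench import r
from h import *
goto(r,[.6003,-.0452,.079],-.168)
E
```

```text
t 3.45 p [ 0.599  -0.0456  0.0804] F [-8.74  0.05 19.79] w 0.0003 q [ 0.44  0.46 -0.56  1.66  0.27  1.1  -1.93]
shift [ 0.0012 -0.0006  0.0014] turn [ 0.002  0.002 -0.002]
```

{"fn": "step_arm", "kwargs": {"increments": [[[0.001,0,-0.01],[0,0,0]],[[0.001,0,-0.03],[0,0,0]],[[0.001,0,-0.06],[0,0,0]],[[-0.05,0,-0.1],[0,0,0]],[[-0.1,0,-0.12],[0,0,0]]]}}

```text
time: 3.95
ee_pos: [0.5173, -0.0308, 0.1944]
eef_rot: [0.996, -0.085, -0.0, 0.0]
ft_force: [0.1, -0.0, 1.2]
width: 0.0006
```

```bash
python3 - <<'E'
from bench import r
from h import *
goto(r,[.6003,-.0452,.079],-.168)
c=r.camera("scene");im=c["pixels"]
cv2.imwrite(f"pics/c1.png",cv2.resize(im[150:265,260:400],None,fx=5,fy=5))
c=r.camera("wrist");im=c["pixels"]
cv2.imwrite(f"pics/c0.png",im)
E
```

```text
t 3.95 p [ 0.5173 -0.0308  0.1944] F [ 0.05 -0.05  1.19] w 0.0006 q [ 0.54  0.17 -0.62  1.75  0.1   1.26 -1.85]
shift [8.420e-02 1.000e-04 1.154e-01] turn [ 0.     0.    -0.002]
```

View pics/c1.png

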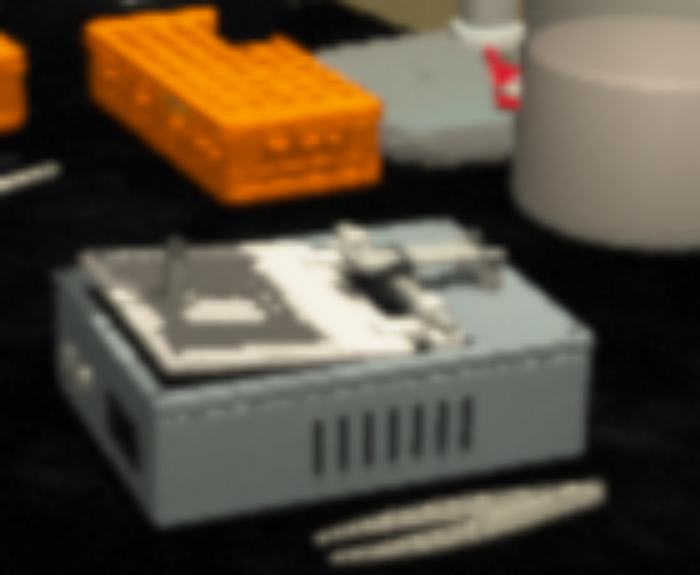

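View pics/c0.png

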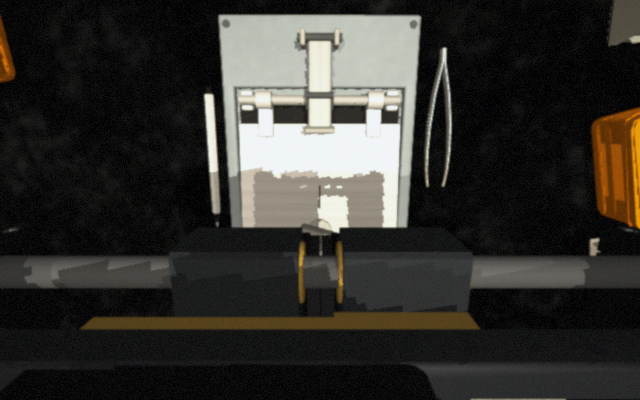

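The clamp now lies level across the pin: wrist view cols 308–332, rows 40–132, and flat in the scene view. It stayed there with the arm away. Next is the wing.

```bash
python3 - <<'E'
from bench import r
from h import *
goto(r,[.4862,-.025,.16],1.142)
E
```

```text
t 4.05 p [ 0.5151 -0.03    0.1967] F [ 0.15 -0.66  0.17] w 0.0004 q [ 0.54  0.16 -0.62  1.76  0.1   1.26 -1.85]
shift [-0.0295 -0.0002  0.0366] turn [ 0.005 -0.    -1.311]
```

{"fn": "step_arm", "kwargs": {"increments": [[[-0.01,0,0],[0,0,-0.13]],[[-0.02,0,0],[0,0,-0.26]],[[-0.0295,0,0],[0,0,-0.39]],[[-0.0295,0,0],[0,0,-0.52]],[[-0.0295,0,0],[0,0,-0.65]]], "hand": 0}}

```text
time: 4.55
ee_pos: [0.4862, -0.0253, 0.1968]
eef_rot: [0.971, 0.241, 0.001, 0.003]
ft_force: [1.1, -0.1, -0.1]
width: 0.0325
```

{"fn": "step_arm", "kwargs": {"increments": [[[0,0,0],[0,0,-0.13]],[[0,0,0],[0,0,-0.26]],[[0,0,0],[0,0,-0.39]],[[0,0,0],[0,0,-0.52]],[[0,0,0],[0,0,-0.65]]]}}

```text
time: 5.05
ee_pos: [0.4866, -0.0253, 0.1969]
eef_rot: [0.841, 0.54, 0.0, 0.003]
ft_force: [0.2, 0.1, 0.4]
width: 0.0434
```

```bash
python3 - <<'E'
from bench import r
from h import *
goto(r,[.4862,-.025,.14],1.142)
c=r.camera("wrist");cv2.imwrite("pics/d0.png",c["pixels"])
E
```

```text
t 5.05 p [ 0.4866 -0.0253  0.1969] F [0.2  0.1  0.37] w 0.0434 q [ 0.63  0.09 -0.7   1.82  0.07  1.25 -0.52]
shift [ 0.0003 -0.0008  0.0569] turn [0.005 0.003 0.   ]
```

View pics/d0.png

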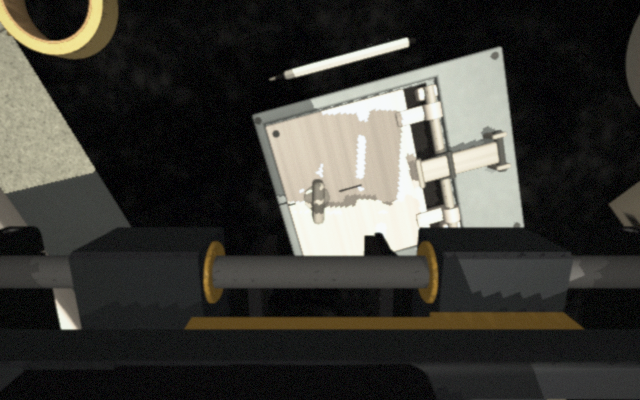

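The wing stands upright in the image, centred at (319,200), so it is in line with tool x and midway between the fingers. I'll go down over it.

{"fn": "step_arm", "kwargs": {"increments": [[[0,-0.0005,0.03],[0.005,0.003,0]],[[0,-0.0005,0.06],[0.005,0.003,0]],[[0,-0.0005,0.085],[0.005,0.003,0]],[[0,-0.0005,0.105],[0.005,0.003,0]],[[0,-0.0005,0.113],[0.005,0.003,0]]]}}

```text
time: 5.6
ee_pos: [0.4857, -0.0256, 0.0821]
eef_rot: [0.84, 0.543, -0.001, -0.001]
ft_force: [-0.5, -0.1, 0.2]
width: 0.0434
```

```bash
python3 - <<'E'
from bench import r
from h import *
goto(r,[.4862,-.025,.083],1.142)
c=r.camera("scene");im=c["pixels"]
cv2.imwrite(f"pics/e1.png",cv2.resize(im[150:265,260:400],None,fx=5,fy=5))
E
```

```text
t 5.6 p [ 0.4857 -0.0256  0.0821] F [-0.48 -0.1   0.19] w 0.0434 q [ 0.59  0.23 -0.69  1.95  0.17  1.02 -0.6 ]
shift [ 0.0008  0.0002 -0.0009] turn [-0.002  0.     0.006]
```

View pics/e1.png

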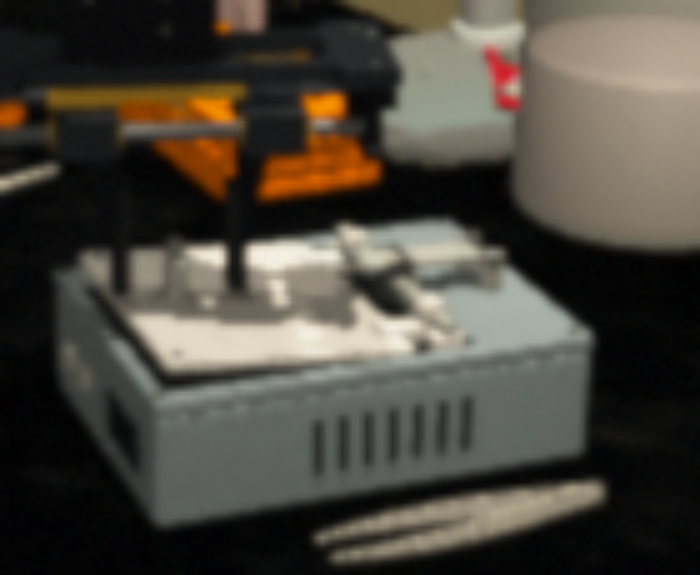

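The fingers at zoom cols 120 and 238 straddle the wing at col 175, clear of the cover. I'll close with moderate grip.

{"fn": "step_arm", "kwargs": {"increments": [[[0,0,0],[0,0,0]],[[0,0,0],[0,0,0]],[[0,0,0],[0,0,0]],[[0,0,0],[0,0,0]],[[0,0,0],[0,0,0]]], "hand": 1, "grip_force": 12}}

```text
time: 6.15
ee_pos: [0.4857, -0.0257, 0.0824]
eef_rot: [0.84, 0.543, -0.001, -0.001]
ft_force: [-7.8, 2.8, 2.0]
width: 0.011
```

```bash
python3 - <<'E'
from bench import r
from h import *
goto(r,[.4862,-.025,.083],-.168)
E
```

```text
t 6.15 p [ 0.4857 -0.0257  0.0824] F [-7.76  2.85  1.98] w 0.011 q [ 0.59  0.23 -0.69  1.95  0.17  1.02 -0.6 ]
shift [ 0.0008  0.0002 -0.0006] turn [-0.002  0.002  1.316]
```

{"fn": "step_arm", "kwargs": {"increments": [[[0,-0.001,0],[0,0,0]],[[0,-0.002,0],[0,0,0]],[[0,-0.002,0],[0,0,0]]]}}

```text
time: 6.45
ee_pos: [0.4848, -0.0253, 0.0825]
eef_rot: [0.84, 0.543, 0.0, -0.0]
ft_force: [6.1, -1.6, -4.6]
width: 0.0098
```

```bash
python3 - <<'E'
from bench import r
from h import *
goto(r,[.4862,-.025,.083],-.168)
E
```

```text
t 6.45 p [ 0.4848 -0.0253  0.0825] F [ 6.1  -1.64 -4.61] w 0.0098 q [ 0.59  0.23 -0.69  1.95  0.17  1.02 -0.6 ]
shift [ 0.0008  0.0012 -0.0005] turn [-0.    -0.     1.316]
```

{"fn": "step_arm", "kwargs": {"increments": [[[0,0.0008,0],[0,0,0.13]],[[0,0.0008,0],[0,0,0.26]],[[0,0.0008,0],[0,0,0.39]],[[0,0.0008,0],[0,0,0.52]],[[0,0.0008,0],[0,0,0.65]]]}}

```text
time: 6.95
ee_pos: [0.4841, -0.0246, 0.0822]
eef_rot: [0.97, 0.244, -0.001, -0.001]
ft_force: [-6.0, 4.2, 4.1]
width: 0.0093
```

```bash
python3 - <<'E'
from bench import r
from h import *
goto(r,[.4855,-.0255,.083],-.168)
E
```

```text
t 6.95 p [ 0.4841 -0.0246  0.0822] F [-6.04  4.19  4.11] w 0.0093 q [ 0.52  0.22 -0.61  1.96  0.14  1.02 -1.23]
shift [ 0.0008  0.0015 -0.0008] turn [-0.002  0.003  0.661]
```

{"fn": "step_arm", "kwargs": {"increments": [[[0,0,0],[0,0,0.13]],[[0,0,0],[0,0,0.26]],[[0,0,0],[0,0,0.39]],[[0,0,0],[0,0,0.52]],[[0,0,0],[0,0,0.66]]]}}

```text
time: 7.45
ee_pos: [0.4838, -0.0234, 0.0823]
eef_rot: [0.996, -0.086, -0.002, -0.001]
ft_force: [-1.7, 4.1, 1.7]
width: 0.0086
```

```bash
python3 - <<'E'
from bench import r
from h import *
goto(r,[.4855,-.0255,.083],-.168)
c=r.camera("wrist");cv2.imwrite("pics/f0.png",c["pixels"])
c=r.camera("top");im=c["pixels"][140:255,260:390];cv2.imwrite("pics/f1.png",cv2.resize(im,None,fx=5.2,fy=5.2,interpolation=cv2.INTER_CUBIC))
E
```

```text
t 7.45 p [ 0.4838 -0.0234  0.0823] F [-1.72  4.13  1.68] w 0.0086 q [ 0.45  0.2  -0.53  1.96  0.12  1.01 -1.88]
shift [ 0.002   0.0018 -0.0007] turn [-0.002  0.004 -0.003]
```

View pics/f0.png

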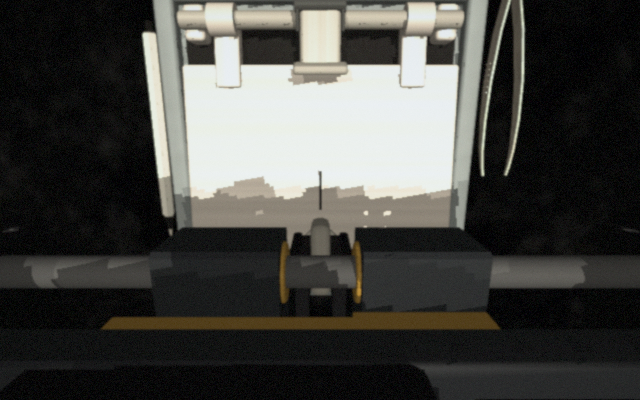

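View pics/f1.png

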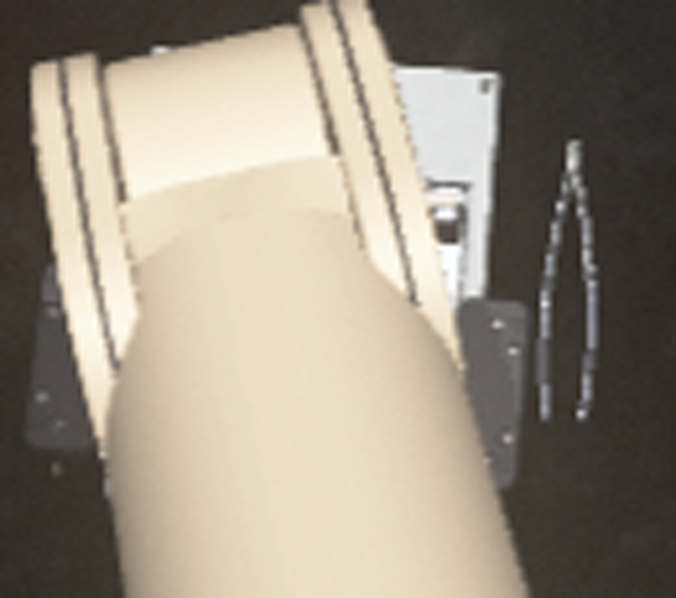

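The wing's end at (320,222) lies right under the index line at (320,190), and the clamp is still on at (322,40). I'll release, rise and look.

{"fn": "step_arm", "kwargs": {"increments": [[[0,-0.0008,0],[0,0,0]],[[0,-0.0008,0],[0,0,0]],[[0,-0.0008,0],[0,0,0]],[[0,-0.0008,0],[0,0,0]],[[0,-0.0008,-0.01],[0,0,0]]], "hand": 0.4}}

```text
time: 8.05
ee_pos: [0.4832, -0.0228, 0.0916]
eef_rot: [0.996, -0.084, -0.003, -0.001]
ft_force: [0.4, 0.0, -0.6]
width: 0.0257
```

{"fn": "step_arm", "kwargs": {"increments": [[[0,0,-0.025],[0,0,0]],[[0,0,-0.05],[0,0,0]],[[0,0,-0.05],[0,0,0]],[[0,0,-0.05],[0,0,0]],[[0,0,-0.05],[0,0,0]]], "hand": 1}}

```text
time: 8.55
ee_pos: [0.483, -0.0231, 0.1412]
eef_rot: [0.996, -0.084, -0.003, -0.001]
ft_force: [-0.4, -0.3, -0.5]
width: 0.0012
```

```bash
python3 - <<'E'
from bench import r
from h import *
goto(r,[.4845,-.0254,.105],-.168)
c=r.camera("wrist");cv2.imwrite("pics/g0.png",c["pixels"])
c=r.camera("scene");im=c["pixels"]
cv2.imwrite(f"pics/g1.png",cv2.resize(im[150:265,260:400],None,fx=5,fy=5))
E
```

```text
t 8.55 p [ 0.483  -0.0231  0.1412] F [-0.38 -0.32 -0.5 ] w 0.0012 q [ 0.47  0.13 -0.54  1.9   0.07  1.14 -1.84]
shift [0.0021 0.0021 0.0362] turn [-0.001  0.007  0.   ]
```

View pics/g0.png

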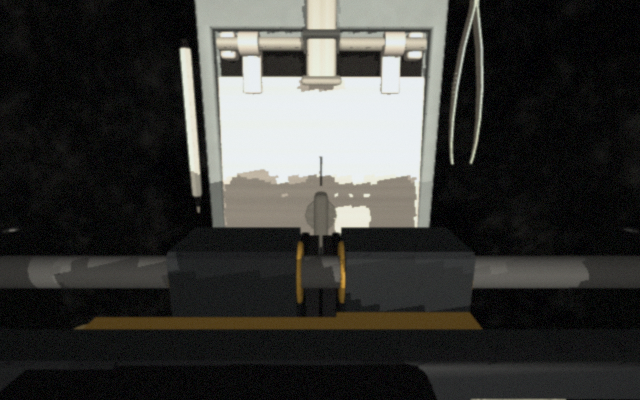

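View pics/g1.png

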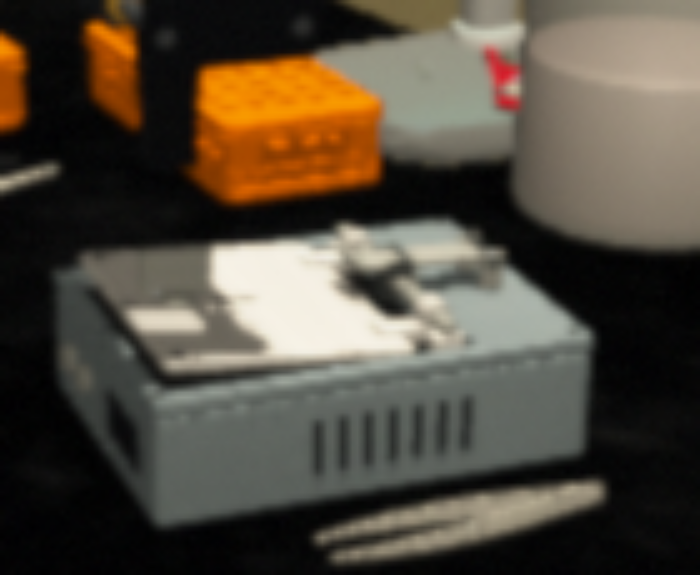

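The wing at (320,215) is in line with the index line, and the clamp is on. Now I'll press down on the wing top with shut fingers.

{"fn": "step_arm", "kwargs": {"increments": [[[0.002,0.002,0.012],[0,0.007,0]],[[0.002,0.002,0.024],[0,0.007,0]],[[0.002,0.002,0.036],[0,0.007,0]],[[0.0018,0.002,0.041],[0,0.007,0]],[[0.0016,0.002,0.046],[0,0.007,0]]]}}

```text
time: 9.15
ee_pos: [0.483, -0.0249, 0.0943]
eef_rot: [0.996, -0.084, -0.001, -0.001]
ft_force: [-4.9, 0.3, 7.7]
width: 0.0003
```

```bash
python3 - <<'E'
from bench import r
from h import *
goto(r,[.483,-.0252,.088],-.168)
E
```

```text
t 9.15 p [ 0.483  -0.0249  0.0943] F [-4.93  0.29  7.72] w 0.0003 q [ 0.46  0.19 -0.54  1.95  0.11  1.04 -1.87]
shift [0.0001 0.0003 0.0063] turn [-0.001  0.003  0.   ]
```

{"fn": "step_arm", "kwargs": {"increments": [[[0,0,0.002],[0,0,0]],[[-0.0005,0,0.004],[0,0,0]],[[-0.0005,0,0.005],[0,0,0]],[[-0.0005,0,0.006],[0,0,0]]]}}

```text
time: 9.55
ee_pos: [0.4824, -0.0248, 0.0896]
eef_rot: [0.996, -0.084, -0.001, -0.0]
ft_force: [-12.3, -0.8, 27.7]
width: 0.0004
```

```bash
python3 - <<'E'
from bench import r
from h import *
goto(r,[.483,-.0252,.088],-.168)
E
```

```text
t 9.55 p [ 0.4824 -0.0248  0.0896] F [-12.26  -0.84  27.7 ] w 0.0004 q [ 0.45  0.19 -0.54  1.96  0.11  1.03 -1.87]
shift [0.0007 0.0003 0.0016] turn [-0.001  0.003  0.   ]
```

{"fn": "step_arm", "kwargs": {"increments": [[[-0.0008,0,0.0008],[0,0,0]],[[-0.0008,0,0.0008],[0,0,0]],[[-0.0008,0,0.0008],[0,0,0]]]}}

```text
time: 9.85
ee_pos: [0.4822, -0.0247, 0.0901]
eef_rot: [0.996, -0.084, -0.001, -0.0]
ft_force: [-5.1, -1.8, 15.2]
width: 0.0002
```

```bash
python3 - <<'E'
from bench import r
from h import *
import pickle
c=r.camera("wrist");cv2.imwrite("pics/i0.png",c["pixels"])
c=r.camera("scene");im=c["pixels"];pickle.dump(c,open("sf.pkl","wb"))
cv2.imwrite(f"pics/i1.png",cv2.resize(im[150:265,260:400],None,fx=5,fy=5))
goto(r,[.483,-.0252,.088],-.168)
E
```

```text
t 9.95 p [ 0.4822 -0.0247  0.0901] F [-5.4  -0.43 15.54] w 0.0004 q [ 0.45  0.19 -0.54  1.96  0.11  1.03 -1.87]
shift [0.0009 0.0003 0.0021] turn [0.    0.002 0.   ]
```

View pics/i0.png

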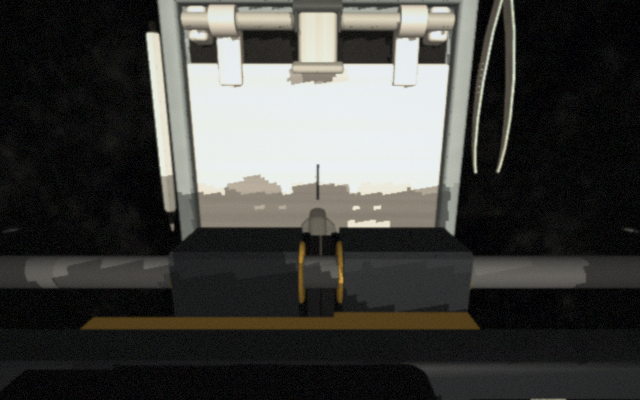

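View pics/i1.png

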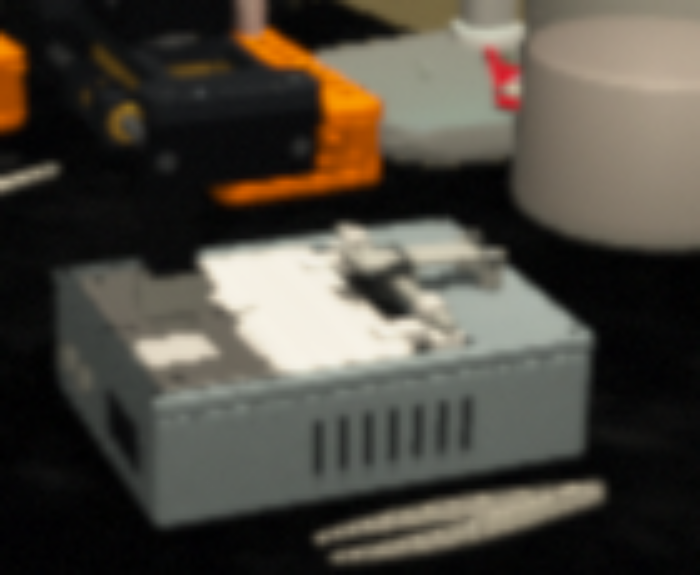

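The cover is flush with the frame in the scene view, with the dark gap at its front edge gone. The wing's end at (318,213) is under the index line at (318,180), and the clamp is level at (318,40). The push holds at 15 N, against about 8 N needed. I'll hand in.

```bash
python3 - <<'E'
from bench import r
from h import *
goto(r,[.483,-.0252,.088],-.168)
print(r.close_job())
goto(r,[.483,-.0252,.088],-.168)
E
```

```text
t 9.95 p [ 0.4822 -0.0247  0.0901] F [-5.4  -0.43 15.54] w 0.0004 q [ 0.45  0.19 -0.54  1.96  0.11  1.03 -1.87]
shift [0.0009 0.0003 0.0021] turn [0.    0.002 0.   ]
the job is handed in; nothing more can be done
None
the job is handed in; nothing more can be done
```

The job is handed in at about 10 s, with the clamp clipped, the wing lined up and the cover held pressed home. The hand-in gave no verdict, and no reading was possible after it.

- **Clamp:** I pushed it down onto the hinge pin with the shut fingers. The force was about 20 N at the bottom, more than the 4–8 N snap force because it had reached its stop. It stayed level with the arm away, and was still on in the last pictures.
- **Wing:** I gripped it and turned it clockwise by about 1.3 rad. It lined up with the index lines after release, and still did under the press.
- **Cover:** I pressed it home on the wing top. The push briefly reached about 28 N, so I eased it to a steady 15.5 N. The fingertips were at z = 0.090 m, which matches the stated home height, and the scene picture shows the cover flush with the frame.
- **Other things:** The forceps and pen looked unmoved in the last pictures. The timer was out of those views, but the arm only passed high over that area.
- **Leftover:** About 5 N of sideways force remained in the final press. No other check failed or disagreed.

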